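# Zero the bench comparator on the master pin, then gauge the brass pin

### The arm

A 6-joint arm with a two-finger parallel gripper is mounted at the origin on a cart in front of the work surface, level with it; the furniture and walls round the work are solid. World frame = base frame: x ahead of the robot, y to its left, z up, the work surface at z = 0. Lengths are in m, angles in degrees, forces in N, time in s.
With the tool pointing down it reaches from about 0.35 to 0.925 m from the base axis. Payload 6.4 kg.
Tool frame: the origin (TCP) lies midway between the tips of the shut fingers; the grasp point (between the pads) lies 19 mm behind it; z points along the fingers, y is the line along which they close (so a half turn about z gives the same grasp; the last joint's range is limited). The gripper opens to 94 mm and grips with 3 to 60 N. Pads are 16 mm wide; open, the fingers measure 119 mm over their backs; the gripper's body (75 mm by 177 mm) begins 78 mm behind the grasp point.
Start: joints at [56.488, 14.043, 89.255, -0, 76.702, -9.975], TCP at [0.26, 0.596, 0.205] pointing down, gripper open.
Joint ranges: [-179.41, 179.41], [-58.25, 129.5], [7.25, 145.43], [-54.29, 234.29], [11.92, 165.04], [-157.13, 157.13]. Speed limits (degrees/s): [147.25, 147.25, 180, 180, 180, 180].

### API

Orientations are given as a 3x3 rotation matrix whose columns are the frame's x, y, z axes.
In Python, from station import * gives the robot as it stands.
- The arm moves only by the shell command python3 -m inch 'ROWS' [OPENING] [FORCE]. ROWS is a JSON object of lists of equal length, an entry for each row: "translation": the shift along the tool's x, y, z in cm, a list of three; "yaw": the turn about the tool's z in rad. In form: {"translation": [[dx, dy, dz], ...], "yaw": [yaw, ...]}. A call has 1 to 12 rows; each row is the pose to reach, as a shift and turn from the pose commanded when the call began, along the tool's axes at that moment; what a row does not reach only later rows make up. A row lasts 1/10 s, in which the tool goes at most 50 mm and 8.59 degrees, less where a joint would pass 70% of its speed; a pose out of reach is approached as far as the arm can. A call with a gripper value outside its range is refused whole. OPENING is the opening, from 0 (shut) to 1 (fully open), set as the call begins (- or left out, the last holds). The fingers move at their own pace and stop on an object; FORCE is the grip in N (left out, the last holds). Time passes only in rows, so rows that repeat a pose let the fingers close. It gives the time, the measured TCP pose, the force, the opening and the grip force at its end, in the units of the state.
- get_obs(): the state, without advancing time (a new reading comes with each control period).
- grab_frame(name): name is "side" or "top"; returns the picture (384x512x3 uint8, red, green, blue); there is no depth.
- get_calibration(name): a dict with "fov_y" (degrees; the focal length in pixels is half the picture's height over the tangent of half this angle, whatever the lens; pixels are square), "cx", "cy" (the principal point, pixels), "eye" and "rotation" of the camera in the world. Camera axes: x right, y down, z forward; pixel columns grow to the right and rows downward; lengths in m; the calibration is good to about 2 mm. A picture is of the moment at which its call begins. get_calibration takes no time and is no camera call.
- job_done(): hands the job in; it is judged then, once.
The state is a dict: "t": time; "q": joint angles; "qvel": joint speeds; "effort": joint torques, N m; "ee_pos": TCP position; "tcp_rot": TCP orientation; "wrist_force": force on the tool from outside, world axes, zero at the start; "ft_torque": the same for the moment, N m; "grip_width": finger opening in m; "gripper_force": force on a finger pad.
Only numpy, scipy, OpenCV 4.12 (cv2) and the standard library are available. Lean on these libraries where they do the work, as an engineer would, in place of code of your own. Each camera call takes 0.05 s, during which the arm holds its last target. There are 200 camera calls.

### The job

Zero the comparator on the steel master pin that stands in its V-rest: slide the carriage by its orange post towards the pin until the sprung stylus touches it and gives enough that the dial needle points at the red zero mark, then let go. Then put the master upright into the free hole of the wooden stand, and press the brass pin gently down into the V-rest in its place, past the stylus, until it stands upright on the base against the V and the needle is back near zero. Never ram the stylus against the end of its travel, don't press hard on the pins, and leave the things round about where they are.

Things in the scene. Friction and masses are not known exactly. Their poses are not given: they have to be found in the camera images.
- gauge: Bench comparator, fixed: grey base plate, x +-45, y -127 to +57, 18 mm high. Origin on the table under the axis of a seated pin; z up, +y from the carriage to the V-rest. V-rest: two steel faces 120 degrees apart, open to -y, up to 52 mm above the table, within x +-20, y +8 to +48 mm. The carriage slides on the -y side.
- seat (a point): Point on top of the base plate (18 mm above the table) where the centre of a pin's foot stands when the pin is fully home against both V faces. The dial is on the carriage; its black needle points to the gauge's -x while the stylus is free, turns clockwise from above 22.5 degrees per mm of stylus travel, and points to +y, the red zero mark, at 4 mm (4.0 N); 1.5 mm (34 degrees) either way is good.
- carriage: Aluminium block 44 x 62 mm on the base, top 50 mm above the table; dial and orange post on top, stylus in front. Origin and axes: the gauge's, moved along +y by the slide. Found within 3 mm of fully back (0), end stop at 29 mm; zero lies between 14 and 26 mm. About 8 N of friction (a push feels that plus the stylus spring); stays where it is left, also against the spring.
- barrel_mouth (a point): Point on the carriage front, 40 mm above the table, where the barrel of the indicator (barrel, stylus and dial in one, clamped in the carriage) comes out. Its reach differs every time and is not reported: the untouched stylus ball (10 mm diameter) ends 14 mm beyond this point, give or take 6, so the touch must be felt or seen. Spring: 2.0 N at first touch, 0.5 N more per mm; hard stop at 10 mm.
- post (a point): Grip point on the orange square post of the carriage, 14 x 14 mm, sides along the gauge's x and y, rising from 50 to 90 mm above the table; this point is at 76 mm. Take it across the gauge's x (the dial lies in front of it) and slide along the gauge's y.
- master_pin: Steel pin with a blue band, 30 mm diameter, 75 mm tall, 0.22 kg, z along it, origin at the centre of its foot. The lowest 12 mm taper to an 18 mm foot. It starts loose in the V-rest, on the base plate.
- part_pin: Plain brass-coloured pin of the same size and shape, origin at the centre of its foot. It starts upright in one hole of the stand, foot 10 mm above the table. At zero the stylus ball stands 4 mm in the way of the seated pin, so the tapered foot has to wedge it back: the push down is under about 8 N until the foot meets the base; do not force it sideways into the V, the spring homes it.
- stand: Wooden stand fixed to the table, 150 x 62 x 32 mm (x, y, z), origin at the centre of its underside, with two upright blind holes of 33 mm diameter, 22 mm deep, at x = -40 and +40 mm.
- stand_hole0 (a point): Centre of the mouth (32 mm above the table) of the stand's hole at x = -40 mm; this one is free.
- stand_hole1 (a point): Centre of the mouth of the stand's hole at x = +40 mm; the brass pin starts in it.
- tape_roll: Loose orange tape roll, 65 mm across, 12 mm high, bystander.
- objective_case: Loose white round case, 41 mm across, 53 mm high, bystander.
- hex_keys: Loose orange hex key holder, 76 x 60 x 16 mm, bystander.

How it is judged (in metres and radians):
On the way, in this order (a step that is already met when the one before it is completed fails the run):
1. zeroed: the stylus presses on the master, upright and home in the V, with 3.25 to 4.75 N (needle within 34 degrees of the red mark); carriage and master let go (contact force between carriage and master_pin between 3.25 and 4.75 N and contact force between the fingers and carriage below 0.1 N and contact force between the fingers and master_pin below 0.1 N and distance between master_pin and seat below 0.0025 m and angle between master_pin's own z axis and vertical below 0.06 rad), for 0.2 s.
2. the master stands down in the free hole of the stand, let go (horizontal distance between master_pin and stand_hole0 below 0.006 m and z of master_pin in the frame of stand below 0.013 m and angle between master_pin's own z axis and vertical below 0.12 rad and contact force between the fingers and master_pin below 0.1 N), for 0.2 s.
At the end, for the whole second after the job is handed in: Brass pin at rest in the V-rest: foot within 2.5 mm of the seat sideways, 2 mm in height, tilt under 0.06 rad, stylus force 3 to 5 N (needle within 45 degrees of zero). Master at rest in the free hole: within 6 mm of its centre, foot under 13 mm up, tilt under 0.12 rad (horizontal distance between part_pin and seat below 0.0025 m and z of part_pin in the frame of seat below 0.002 m and angle between part_pin's own z axis and vertical below 0.06 rad and contact force between carriage and part_pin between 3 and 5 N and linear speed of each of part_pin, master_pin below 0.01 m/s and horizontal distance between master_pin and stand_hole0 below 0.006 m and z of master_pin in the frame of stand below 0.013 m and angle between master_pin's own z axis and vertical below 0.12 rad); the robot touches nothing.
It fails at once if the stylus is driven hard: more than 10 N between stylus or carriage and the master (contact force between carriage and master_pin above 10 N).
It fails at once if more than 12 N between stylus or carriage and the brass pin (contact force between carriage and part_pin above 12 N).
It fails at once if the brass pin is pressed on the comparator with more than 40 N (contact force between part_pin and gauge above 40 N).
It fails at once if the master is pressed on stand or comparator with more than 40 N (contact force between master_pin and stand above 40 N or contact force between master_pin and gauge above 40 N).
It fails at once if a bystander is moved by more than 20 mm (distance of any of tape_roll, objective_case, hex_keys from where it was at the start of the episode above 0.02 m).
It also fails if it takes over 72 s, if anything falls off the work surface, if the arm or the gripper's body presses on something with over 40 N, if the wrist force passes 120 N, or if a joint passes its speed limit or range.

## Working session

There is one attempt and no reset: what is moved stays moved. The work goes in short steps, Python scripts to look and compute and a shell command to move; the robot and the scene stay as the last step left them, time stands still between calls to the robot, and variables do not carry over. Pictures are saved under pics/ and viewed, at most 10 in all, crops included, and the job is handed in when it is done.

```bash
ls; mkdir -p pics
python3 - <<'E'
from station import *
import cv2,numpy as np
o=get_obs();print({k:np.round(v,3).tolist() for k,v in o.items()})
for n in("side","top"):
    c=get_calibration(n);print(n,c)
    cv2.imwrite(f"pics/{n}0.png",cv2.resize(grab_frame(n)[:,:,::-1],(800,600),interpolation=cv2.INTER_CUBIC))
E
```

```text
pics
{'t': 0.0, 'q': [56.488, 14.083, 89.324, -0.002, 76.701, -9.976], 'qvel': [0.091, -0.026, 0.067, 0.085, 0.049, -0.045], 'effort': [-0.0, -41.585, -31.46, 0.068, 0.033, -0.0], 'ee_pos': [0.259, 0.595, 0.204], 'tcp_rot': [[-0.917, 0.399, -0.001], [0.399, 0.917, -0.002], [0.0, -0.002, -1.0]], 'wrist_force': [-0.356, -0.093, 0.079], 'ft_torque': [0.005, 0.056, 0.021], 'gripper_force': 0.0, 'grip_width': 0.094}
side {'fov_y': 52.77190479210936, 'cx': 253.78303092641, 'cy': 193.7458964223419, 'eye': array([0.04581593, 0.01197291, 0.8962176 ]), 'rotation': array([[-0.00944891, -0.86026711,  0.50975604],
       [-0.99989731,  0.00263545, -0.01408663],
       [ 0.01077482, -0.50983679, -0.86020367]])}
top {'fov_y': 48.87663627704312, 'cx': 257.91897208356687, 'cy': 189.62678813043624, 'eye': array([0.40772793, 0.02531534, 1.41233204]), 'rotation': array([[-0.02694428, -0.99421744,  0.10395044],
       [-0.99961733,  0.02614643, -0.00903053],
       [ 0.00626038, -0.10415398, -0.99454148]])}
```

View pics/side0.png

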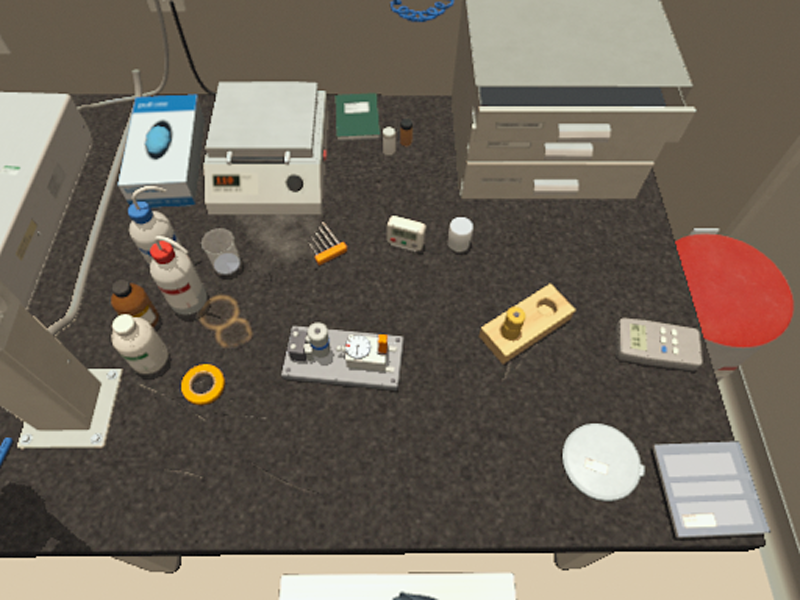

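View pics/top0.png

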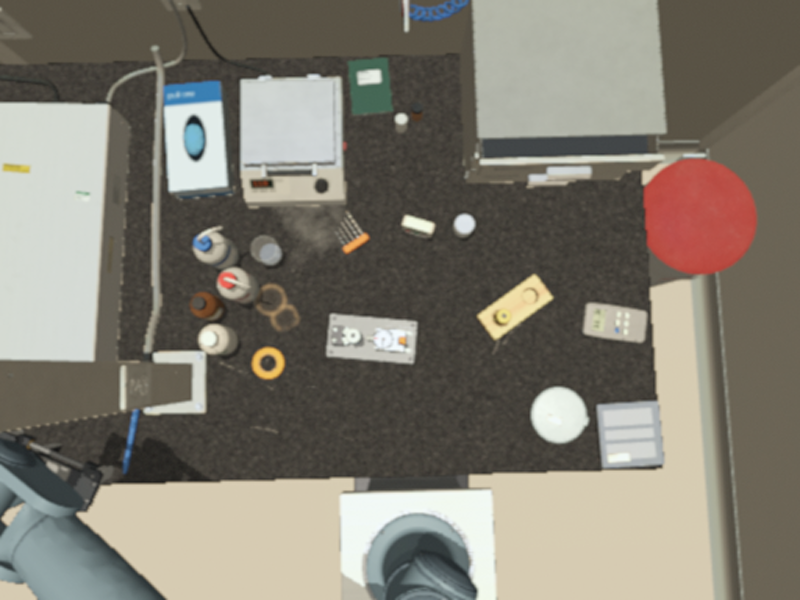

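```bash
cat > h.py <<'E'
from station import *
import cv2,numpy as np
def K(c):
    f=192/np.tan(np.radians(c["fov_y"]/2)); return f,c["cx"],c["cy"]
def world(n,uv,z):
    c=get_calibration(n);f,cx,cy=K(c)
    d=c["rotation"]@np.array([(uv[0]-cx)/f,(uv[1]-cy)/f,1]);e=c["eye"]
    return e+d*(z-e[2])/d[2]
def pix(n,p):
    c=get_calibration(n);f,cx,cy=K(c)
    q=c["rotation"].T@(np.array(p)-c["eye"]);return np.array([cx+f*q[0]/q[2],cy+f*q[1]/q[2]])
def crop(n,x,y,w,h,s):
    return cv2.resize(grab_frame(n)[y:y+h,x:x+w,::-1],None,fx=s,fy=s,interpolation=cv2.INTER_CUBIC)
E
python3 - <<'E'
from h import *
cv2.imwrite("pics/c1.png",np.vstack([crop("side",172,178,200,75,4),crop("top",180,168,200,75,4)]))
E
```

```text
(no output)
```

View pics/c1.png

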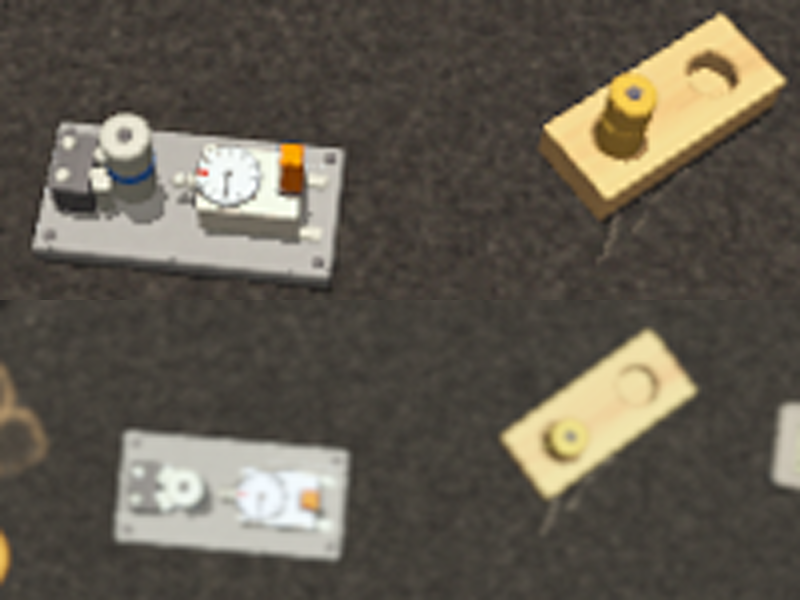

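```bash
cat > fit.py <<'E'
from h import *
from scipy.optimize import least_squares
S=lambda u,v:("side",((u+.5)/4-.5+172,(v+.5)/4-.5+178))
T=lambda u,v:("top",((u+.5)/4-.5+180,(v-300+.5)/4-.5+168))
def fit(pts,x0):
    def P(p,l):
        c,s=np.cos(p[2]),np.sin(p[2]);return [p[0]+c*l[0]-s*l[1],p[1]+s*l[0]+c*l[1],l[2]]
    r=lambda p:np.concatenate([pix(n,P(p,l))-uv for (n,uv),l in pts])
    o=least_squares(r,x0,x_scale=[.1,.1,.1],loss='soft_l1');return o.x,np.round(r(o.x).reshape(-1,2),1).tolist()
g=[(S(58,124),(.045,.057,.018)),(S(345,150),(.045,-.127,.018)),(S(330,276),(-.045,-.127,.018)),(S(34,250),(-.045,.057,.018)),
(T(124,432),(.045,.057,.018)),(T(350,450),(.045,-.127,.018)),(T(340,558),(-.045,-.127,.018)),(T(115,541),(-.045,.057,.018)),
(S(125,134),(0,0,.093)),(T(184,489),(0,0,.093))]
x,r=fit(g,[.4,0,0]);print("gauge",x,np.degrees(x[2]),r)
s=[(S(540,131),(.075,.031,.032)),(S(718,13),(-.075,.031,.032)),(S(786,80),(-.075,-.031,.032)),(S(603,190),(.075,-.031,.032)),
(T(501,437),(.075,.031,.032)),(T(649,329),(-.075,.031,.032)),(T(697,388),(-.075,-.031,.032)),(T(549,498),(.075,-.031,.032)),
(S(712,73),(-.04,0,.032)),(T(638,384),(-.04,0,.032)),(S(633,94),(.04,0,.085)),(T(568,436),(.04,0,.085))]
y,r=fit(s,[.45,-.3,2.]);print("stand",y,np.degrees(y[2]),r)
c,q=np.cos(y[2]),np.sin(y[2])
print("h0",y[:2]-.04*np.array([c,q]),"h1",y[:2]+.04*np.array([c,q]))
for n,w,z in[(S(125,134),"pin",.093),(T(184,489),"pin",.093),(S(292,152),"post",.09),(T(310,497),"post",.09),(S(712,73),"h0",.032),(T(638,384),"h0",.032),(S(633,94),"brass",.085),(T(568,436),"brass",.085)]:print(w,n[0],world(*n,z).round(4))
E
python3 fit.py
```

```text
gauge [ 0.47160064  0.11817662 -0.10394249] -5.955465789500947 [[0.8, -0.0], [0.2, -0.2], [0.7, 1.0], [0.1, 0.6], [-0.1, -0.4], [-1.1, -0.6], [-0.7, -0.3], [-0.2, -0.4], [0.2, 1.2], [-0.7, -0.8]]
stand [ 0.52712814 -0.21892131  2.12510736] 121.75968284545779 [[15.9, 16.8], [17.6, 18.5], [-14.8, -15.5], [-14.7, -16.7], [10.2, 13.9], [10.9, 15.8], [-11.8, -14.5], [-12.4, -17.2], [0.9, 0.9], [-0.4, 0.0], [-0.0, -0.3], [-0.5, -0.9]]
h0 [ 0.54818244 -0.25293184] h1 [ 0.50607383 -0.18491078]
pin side [0.4748 0.1187 0.093 ]
pin top [0.4691 0.1162 0.093 ]
post side [0.4641 0.0208 0.09  ]
post top [0.4604 0.0181 0.09  ]
h0 side [ 0.5508 -0.2509  0.032 ]
h0 top [ 0.5483 -0.2544  0.032 ]
brass side [ 0.5053 -0.1849  0.085 ]
brass top [ 0.5032 -0.1865  0.085 ]
```

Run:
```python
from h import *
for u in [(145,350),(205,350),(205,412),(145,412),(120,365),(195,365),(195,400),(120,405)]:print("top",u,world("top",np.array(u)/1.5625,0).round(3))
for u in [(20,445),(98,445),(120,370),(95,395),(50,330),(95,410),(30,440)]:print("side",u,world("side",np.array(u)/1.5625,0).round(3))
print(pix("top",[.26,.596,.205])*1.5625)
```

```text
top (145, 350) [0.455 0.564 0.   ]
top (205, 350) [0.452 0.437 0.   ]
top (205, 412) [0.321 0.436 0.   ]
top (145, 412) [0.325 0.563 0.   ]
top (120, 365) [0.425 0.617 0.   ]
top (195, 365) [0.42  0.458 0.   ]
top (195, 400) [0.347 0.458 0.   ]
top (120, 405) [0.341 0.615 0.   ]
side (20, 445) [0.33  0.565 0.   ]
side (98, 445) [0.33  0.449 0.   ]
side (120, 370) [0.453 0.443 0.   ]
side (95, 395) [0.41  0.473 0.   ]
side (50, 330) [0.526 0.575 0.   ]
side (95, 410) [0.385 0.467 0.   ]
side (30, 440) [0.338 0.553 0.   ]
[ 81.90203863 457.13167682]
```

Run:
```python
from h import *
cv2.imwrite("pics/c2.png",np.vstack([crop("top",0,190,200,75,4),crop("top",0,265,200,75,4)]))
```

```text
(no output)
```

View pics/c2.png

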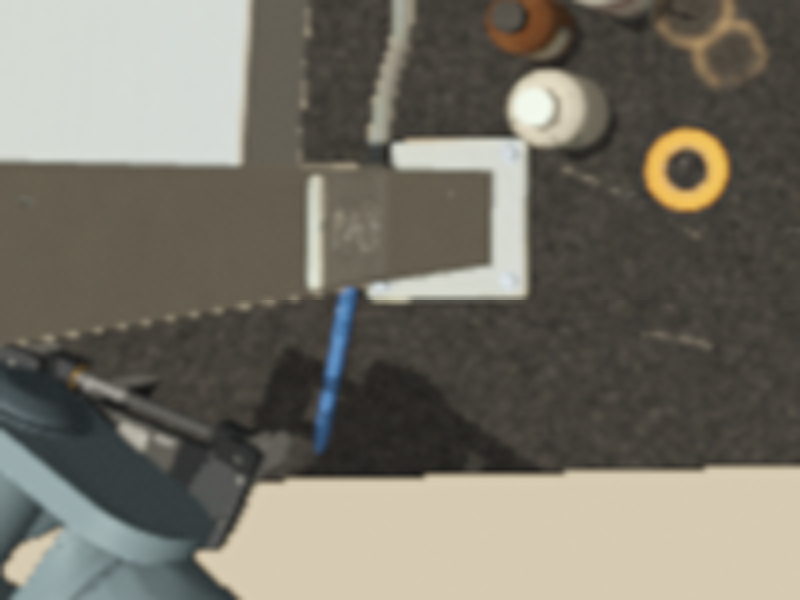

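```bash
python3 -m inch '{"translation":[[-0.8,-3.9,0],[-1.7,-7.8,0],[-2.5,-11.7,0],[-3.3,-15.6,0],[-4.2,-19.6,0],[-7.6,-22,0],[-11.1,-24.4,0],[-14.5,-26.9,0],[-18,-29.3,0],[-21.4,-31.7,0],[-24.8,-33.9,0],[-28.1,-36.1,0]],"yaw":[0,0,0,0,0,0.14,0.28,0.42,0.56,0.70,0.84,0.98]}' 1
python3 - <<'E'
from h import *
o=get_obs();R=o["tcp_rot"];p=o["ee_pos"];print(p.round(4),np.degrees(np.arctan2(R[1,1],R[0,1])),R[:,2].round(3),o["wrist_force"])
print((R.T@(np.array([.4622,.0195,.14])-p)*100).round(2))
E
```

```text
t: 1.5
ee_pos: [0.3737, 0.1511, 0.2058]
tcp_rot: [[-0.173, 0.985, 0.001], [0.985, 0.173, 0.0], [-0.0, 0.001, -1.0]]
wrist_force: [-0.1, 0.7, 0.4]
grip_width: 0.0939
gripper_force: 0.0
[0.3737 0.1511 0.2058] 9.963324780414908 [ 0.001  0.    -1.   ] [-0.14508672  0.68786111  0.39103769]
[-14.5    6.43   6.58]
```

```bash
python3 -m inch '{"translation":[[-3.6,1.6,1.6],[-7.2,3.2,3.2],[-10.8,4.8,4.8],[-14.5,6.4,6.4],[-14.5,6.4,6.4],[-14.5,6.4,6.4]],"yaw":[0.08,0.16,0.24,0.285,0.285,0.285]}' 0.6
python3 - <<'E'
from h import *
o=get_obs();R=o["tcp_rot"];p=o["ee_pos"];print(p.round(4),np.degrees(np.arctan2(R[1,1],R[0,1])),R[:,2].round(3),o["wrist_force"])
print((R.T@(np.array([.4622,.0195,.057])-p)*100).round(2))
cv2.imwrite("pics/c3.png",np.vstack([crop("side",172,185,130,50,6),crop("top",190,190,130,50,6)]))
E
```

```text
t: 2.1
ee_pos: [0.4617, 0.0212, 0.1411]
tcp_rot: [[0.106, 0.994, -0.001], [0.994, -0.106, 0.001], [0.0, -0.001, -1.0]]
wrist_force: [-0.0, -0.1, -0.5]
grip_width: 0.0569
gripper_force: 0.0
[0.4617 0.0212 0.1411] -6.0891181581778655 [-0.001  0.001 -1.   ] [-0.00942969 -0.13989255 -0.4968432 ]
[-0.17  0.08  8.41]
```

View pics/c3.png

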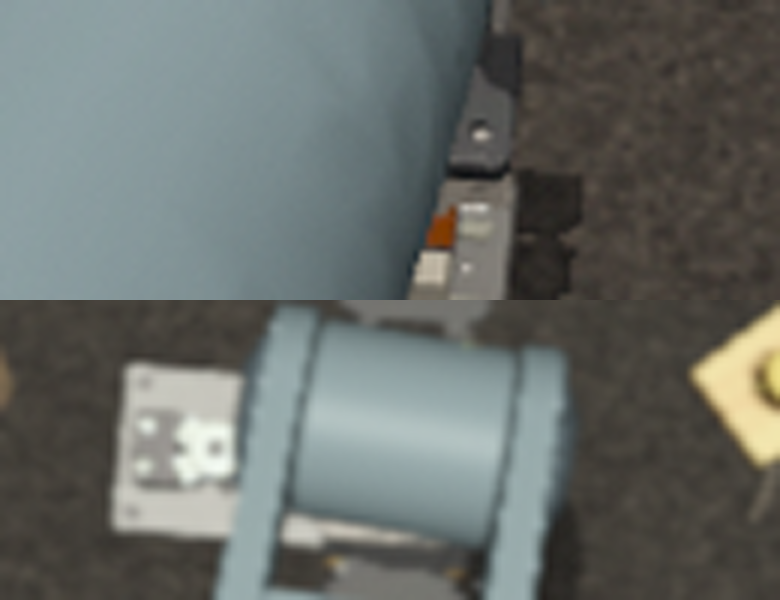

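```bash
python3 -m inch '{"translation":[[-0.1,0.1,3],[-0.2,0.1,6],[-0.2,0.1,8],[-0.2,0.1,8.3],[-0.2,0.1,8.3],[-0.2,0.1,8.3]],"yaw":[0,0,0,0,0,0]}' && python3 -m inch '{"translation":[[0,0,0],[0,0,0],[0,0,0],[0,0,0],[0,0,0],[0,0,0],[0,0,0],[0,0,0]],"yaw":[0,0,0,0,0,0,0,0]}' 0 20
```

```text
t: 2.8
ee_pos: [0.4639, 0.0197, 0.0601]
tcp_rot: [[0.104, 0.995, 0.003], [0.995, -0.104, -0.001], [-0.0, 0.003, -1.0]]
wrist_force: [0.2, 0.6, -0.1]
grip_width: 0.0559
gripper_force: 0.0
t: 3.6
ee_pos: [0.4628, 0.0194, 0.0585]
tcp_rot: [[0.105, 0.994, -0.0], [0.994, -0.105, 0.0], [0.0, -0.0, -1.0]]
wrist_force: [-0.5, -0.5, -0.6]
grip_width: 0.0135
gripper_force: 20.0
```

```bash
python3 -m inch '{"translation":[[0.1,0,0],[0.2,0,0],[0.3,0,0],[0.4,0,0],[0.5,0,0],[0.55,0,0],[0.6,0,0]],"yaw":[0,0,0,0,0,0,0]}'; python3 -m inch '{"translation":[[0.03,0,0],[0.07,0,0],[0.1,0,0]],"yaw":[0,0,0]}'
```

```text
t: 4.3
ee_pos: [0.4633, 0.0239, 0.0585]
tcp_rot: [[0.104, 0.995, -0.001], [0.995, -0.104, -0.003], [-0.003, -0.0, -1.0]]
wrist_force: [-1.4, -8.2, 0.7]
grip_width: 0.0138
gripper_force: 20.0
t: 4.6
ee_pos: [0.4634, 0.0249, 0.0585]
tcp_rot: [[0.104, 0.995, -0.001], [0.995, -0.104, -0.003], [-0.003, -0.0, -1.0]]
wrist_force: [-1.1, -8.7, 0.1]
grip_width: 0.0136
gripper_force: 20.0
```

```bash
f(){ grep -E "ee_pos|wrist"; }
python3 -m inch '{"translation":[[0.03,0,0],[0.07,0,0],[0.1,0,0]],"yaw":[0,0,0]}'|f; python3 -m inch '{"translation":[[0.03,0,0],[0.07,0,0],[0.1,0,0]],"yaw":[0,0,0]}'|f; python3 -m inch '{"translation":[[0.03,0,0],[0.07,0,0],[0.1,0,0]],"yaw":[0,0,0]}'|f; python3 -m inch '{"translation":[[0.03,0,0],[0.07,0,0],[0.1,0,0]],"yaw":[0,0,0]}'|f
```

```text
ee_pos: [0.4635, 0.0259, 0.0585]
wrist_force: [-2.0, -8.2, 0.5]
ee_pos: [0.4636, 0.0269, 0.0585]
wrist_force: [-1.3, -7.7, 0.3]
ee_pos: [0.4637, 0.0279, 0.0585]
wrist_force: [-0.5, -7.6, 0.5]
ee_pos: [0.4638, 0.0288, 0.0585]
wrist_force: [-1.5, -7.8, 0.4]
```

```bash
f(){ grep -E "ee_pos|wrist"; }
python3 -m inch '{"translation":[[0.03,0,0],[0.07,0,0],[0.1,0,0]],"yaw":[0,0,0]}'|f; python3 -m inch '{"translation":[[0.03,0,0],[0.07,0,0],[0.1,0,0]],"yaw":[0,0,0]}'|f; python3 -m inch '{"translation":[[0.03,0,0],[0.07,0,0],[0.1,0,0]],"yaw":[0,0,0]}'|f; python3 -m inch '{"translation":[[0.03,0,0],[0.07,0,0],[0.1,0,0]],"yaw":[0,0,0]}'|f
```

```text
ee_pos: [0.4639, 0.0294, 0.0585]
wrist_force: [-1.9, -10.0, 0.8]
ee_pos: [0.464, 0.0303, 0.0585]
wrist_force: [-1.5, -10.3, -0.4]
ee_pos: [0.4641, 0.0312, 0.0585]
wrist_force: [-1.3, -9.9, 0.5]
ee_pos: [0.4642, 0.0321, 0.0585]
wrist_force: [-0.7, -11.6, 0.2]
```

```bash
f(){ grep -E "ee_pos|wrist|width|force"; }
python3 -m inch '{"translation":[[0.03,0,0],[0.07,0,0],[0.1,0,0],[0.1,0,0],[0.1,0,0]],"yaw":[0,0,0,0,0]}'|f
python3 -m inch '{"translation":[[0,0,0],[0,0,0],[0,0,0],[0,0,0]],"yaw":[0,0,0,0]}' 0.6|f
python3 -m inch '{"translation":[[-0.1,0,-2],[-0.1,0,-5],[-0.1,0,-9],[-2,0,-11],[-6,0,-11],[-11,0,-11],[-15,0,-11],[-18,0,-11],[-18,0,-11]],"yaw":[0,0,0,0,0,0,0,0,0]}'|f
python3 - <<'E'
from h import *
cv2.imwrite("pics/c4.png",np.vstack([crop("side",172,195,100,50,6),crop("top",190,190,100,50,6)]))
E
```

```text
ee_pos: [0.4643, 0.0331, 0.0585]
wrist_force: [-2.0, -10.2, 1.3]
grip_width: 0.0139
gripper_force: 20.0
ee_pos: [0.4644, 0.0356, 0.0584]
wrist_force: [-0.3, 0.4, 0.3]
grip_width: 0.0428
gripper_force: 0.0
ee_pos: [0.4453, -0.1463, 0.1687]
wrist_force: [-0.1, -0.4, -0.1]
grip_width: 0.0565
gripper_force: 0.0
```

View pics/c4.png

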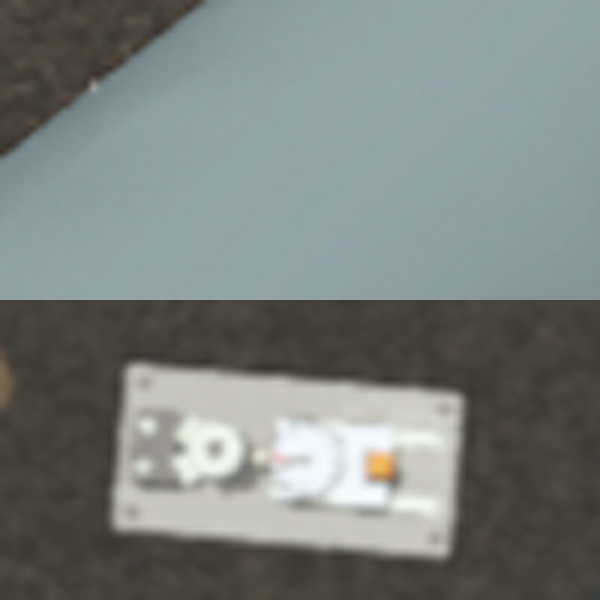

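```bash
f(){ grep -E "ee_pos|wrist|width|force"; }
python3 -m inch '{"translation":[[-4,0,0],[-8,0,0],[-12,0,0],[-16,0,0],[-20,0,0],[-20,0,0],[-20,0,0]],"yaw":[0,0,0,0,0,0,0]}' 0.6|f
python3 - <<'E'
from h import *
cv2.imwrite("pics/c5.png",np.vstack([crop("side",175,200,75,45,9),crop("top",190,200,110,25,6)[:,:675] if 0 else crop("top",205,200,75,20,9)]))
E
```

```text
ee_pos: [0.425, -0.3414, 0.1681]
wrist_force: [-0.3, 0.4, -0.4]
grip_width: 0.0561
gripper_force: 0.0
```

View pics/c5.png

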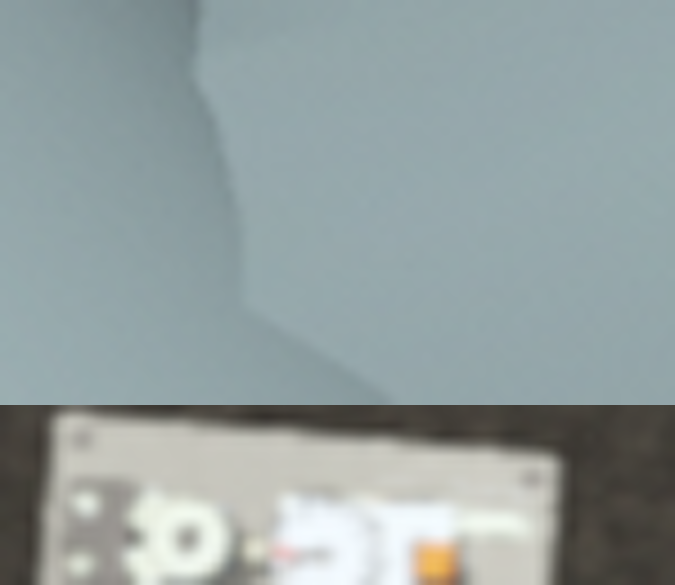

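```bash
cat > go.py <<'E'
import sys
from h import *
o=get_obs();R=o["tcp_rot"];p=o["ee_pos"]
t=np.array(list(map(float,sys.argv[1:4])))
print("at",p.round(4),"ang",np.degrees(np.arctan2(R[1,1],R[0,1])).round(2),"rows cm",(R.T@(t-p)*100).round(2),"F",o["wrist_force"].round(1))
E
python3 go.py .473 .118 .14
```

```text
at [ 0.4251 -0.3406  0.1681] ang -5.89 rows cm [46.1   0.06  2.85] F [0.1 0.1 0.3]
```

```bash
f(){ grep -E "ee_pos|wrist|width|force"; }
python3 -m inch '{"translation":[[4.5,0,0],[9,0,0],[13.5,0,0],[18,0,0],[22.5,0,0],[27,0,0],[31.5,0,0],[36,0,0],[40.5,0,1],[44.5,0,2],[46.1,0.06,2.8],[46.1,0.06,2.8]],"yaw":[0,0,0,0,0,0,0,0,0,0,0,0]}' 0.6|f
python3 -m inch '{"translation":[[0,0,0],[0,0,0],[0,0,0]],"yaw":[0,0,0]}' 0.6|f
python3 go.py .473 .118 .058
```

```text
ee_pos: [0.4715, 0.1189, 0.1393]
wrist_force: [0.1, -0.4, 0.3]
grip_width: 0.0561
gripper_force: 0.0
ee_pos: [0.4737, 0.1151, 0.1411]
wrist_force: [-0.3, 0.4, 0.4]
grip_width: 0.0562
gripper_force: 0.0
at [0.4737 0.1151 0.1411] ang -6.1 rows cm [ 0.28 -0.11  8.31] F [-0.3  0.4  0.4]
```

```bash
f(){ grep -E "ee_pos|wrist|width|force"; }
python3 -m inch '{"translation":[[0,0,0],[0,0,0],[0,0,0],[0,0,0]],"yaw":[0,0,0,0]}' 0.6|f
python3 go.py .473 .118 .058
python3 - <<'E'
from h import *
for i in range(3):
    grab_frame("top");print(get_obs()["ee_pos"].round(4))
E
```

```text
ee_pos: [0.4736, 0.1157, 0.1405]
wrist_force: [0.1, -1.2, 0.6]
grip_width: 0.0565
gripper_force: 0.0
at [0.4736 0.1157 0.1405] ang -6.04 rows cm [ 0.23 -0.08  8.25] F [ 0.1 -1.2  0.6]
[0.4735 0.1157 0.1405]
[0.4735 0.1158 0.1404]
[0.4735 0.1158 0.1404]
```

```bash
f(){ grep -E "ee_pos|wrist|width|force"; }
python3 -m inch '{"translation":[[0.1,-0.05,2.5],[0.2,-0.05,5],[0.2,-0.05,7.5],[0.2,-0.05,8.2],[0.2,-0.05,8.2],[0.2,-0.05,8.2],[0.2,-0.05,8.2]],"yaw":[0,0,0,0,0,0,0]}' 0.6|f
python3 -m inch '{"translation":[[0,0,0],[0,0,0],[0,0,0],[0,0,0],[0,0,0],[0,0,0]],"yaw":[0,0,0,0,0,0]}' 0 15|f
```

```text
ee_pos: [0.4745, 0.1179, 0.0599]
wrist_force: [-0.3, 0.3, 0.7]
grip_width: 0.0564
gripper_force: 0.0
ee_pos: [0.4738, 0.1179, 0.0587]
wrist_force: [1.8, -0.7, 0.3]
grip_width: 0.0297
gripper_force: 15.0
```

```bash
f(){ grep -E "ee_pos|wrist|width|force"; }
python3 -m inch '{"translation":[[0,0,-0.5],[0,0,-1.5],[0,0,-2.5],[0,0,-4],[0,0,-6],[0,0,-8],[0,0,-9],[0,0,-9]],"yaw":[0,0,0,0,0,0,0,0]}' 0 25|f
python3 go.py .549 -.2525 .149
```

```text
ee_pos: [0.4741, 0.1182, 0.1504]
wrist_force: [-0.2, 0.1, -2.4]
grip_width: 0.0298
gripper_force: 25.0
at [0.4741 0.1182 0.1504] ang -6.01 rows cm [-36.08  11.33   0.14] F [-0.2  0.1 -2.4]
```

```bash
f(){ grep -E "ee_pos|wrist|width|force"; }
python3 -m inch '{"translation":[[-3,0.9,0],[-7,2.2,0],[-11,3.5,0],[-15,4.7,0],[-19,6,0],[-23,7.2,0],[-27,8.5,0],[-31,9.7,0],[-34,10.7,0],[-36.1,11.3,0],[-36.1,11.3,0],[-36.1,11.3,0]],"yaw":[0,0,0,0,0,0,0,0,0,0,0,0]}'|f
cat > fit2.py <<'E'
exec(open("fit.py").read().split("x,r=fit")[0])
s=[(S(540,131),(.075,-.031,.032)),(S(718,13),(-.075,-.031,.032)),(S(786,80),(-.075,.031,.032)),(S(603,190),(.075,.031,.032)),
(T(501,437),(.075,-.031,.032)),(T(649,329),(-.075,-.031,.032)),(T(697,388),(-.075,.031,.032)),(T(549,498),(.075,.031,.032)),
(S(712,73),(-.04,0,.032)),(T(638,384),(-.04,0,.032)),(S(633,94),(.04,0,.085)),(T(568,436),(.04,0,.085))]
for k in("side","top","all"):
    y,r=fit([a for a in s if k in(a[0][0],"all")],[.52,-.22,2.1]);c=.04*np.array([np.cos(y[2]),np.sin(y[2])])
    print(k,np.degrees(y[2]),y[:2]-c,y[:2]+c,r)
    y,r=fit([a for a in g if k in(a[0][0],"all")],[.47,.12,-.1]);print(" g",y,r)
E
python3 fit2.py; python3 go.py .549 -.2525 .149
python3 - <<'E'
from h import *
cv2.imwrite("pics/c6.png",np.vstack([crop("side",290,160,100,50,6),crop("top",290,160,100,50,6)]))
E
```

```text
ee_pos: [0.547, -0.2522, 0.1471]
wrist_force: [0.1, 0.4, -1.7]
grip_width: 0.0298
gripper_force: 25.0
side 124.09134148310488 [ 0.55102798 -0.25016798] [ 0.50618687 -0.18391638] [[0.6, -1.3], [0.3, 0.2], [-0.6, 0.1], [0.5, 2.2], [-0.3, -0.1], [-0.5, -0.3]]
 g [ 0.47309745  0.11914919 -0.1032852 ] [[0.4, -0.5], [-0.2, -0.7], [0.3, 0.4], [-0.3, 0.0], [-0.2, 0.6]]
top 124.71372231752169 [ 0.5482944  -0.25391264] [ 0.50273629 -0.18815203] [[0.5, -0.2], [-0.2, -0.0], [-0.7, 0.3], [-0.1, -0.2], [-0.1, 0.0], [0.5, 0.1]]
 g [ 0.46997445  0.11643665 -0.10424146] [[0.5, 0.1], [-0.6, -0.1], [-0.1, 0.2], [0.3, 0.1], [-0.1, -0.3]]
all 124.64199008044079 [ 0.54982226 -0.25140223] [ 0.50434651 -0.18558463] [[1.3, -0.5], [0.6, 0.5], [-0.1, 0.4], [1.5, 2.9], [-0.3, -0.7], [-0.9, -0.4], [-1.5, -0.1], [-0.9, -0.7], [0.2, 0.3], [-0.9, -0.4], [0.3, 0.3], [-0.3, -0.4]]
 g [ 0.47160065  0.11817662 -0.10394249] [[0.8, -0.0], [0.2, -0.2], [0.7, 1.0], [0.1, 0.6], [-0.1, -0.4], [-1.1, -0.6], [-0.7, -0.3], [-0.2, -0.4], [0.2, 1.2], [-0.7, -0.8]]
at [ 0.547  -0.2522  0.1471] ang -6.05 rows cm [-0.01  0.2  -0.19] F [ 0.1  0.4 -1.7]
```

View pics/c6.png

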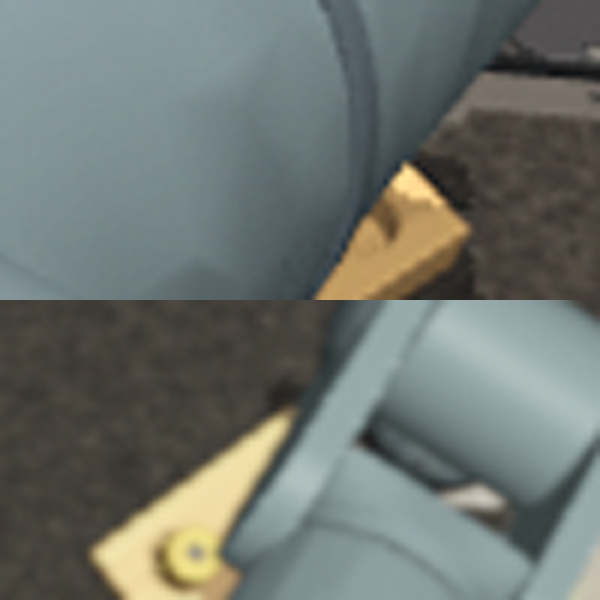

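```bash
f(){ grep -E "ee_pos|wrist|width|force"; }
python3 -m inch '{"translation":[[-0.05,0.4,0],[-0.05,0.4,0],[-0.05,0.4,0],[-0.05,0.4,0]],"yaw":[0,0,0,0]}'|f
python3 go.py .552 -.2514 .069
```

```text
ee_pos: [0.5518, -0.2536, 0.1485]
wrist_force: [0.3, 0.1, -1.8]
grip_width: 0.0296
gripper_force: 25.0
at [ 0.5518 -0.2536  0.1485] ang -5.99 rows cm [0.22 0.   7.95] F [ 0.3  0.1 -1.8]
```

```bash
f(){ grep -E "ee_pos|wrist|width|force"; }
python3 -m inch '{"translation":[[0.2,0,2],[0.2,0,4],[0.2,0,6],[0.2,0,7],[0.2,0,7.6],[0.2,0,7.9],[0.2,0,7.9]],"yaw":[0,0,0,0,0,0,0]}'|f
python3 -m inch '{"translation":[[0,0,0.2],[0,0,0.4],[0,0,0.4],[0,0,0.4]],"yaw":[0,0,0,0]}'|f
python3 go.py .552 -.2514 .051
```

```text
ee_pos: [0.5522, -0.2521, 0.0699]
wrist_force: [0.7, 0.3, -1.3]
grip_width: 0.0297
gripper_force: 25.0
ee_pos: [0.552, -0.2519, 0.0656]
wrist_force: [-0.1, -0.4, -1.5]
grip_width: 0.0294
gripper_force: 25.0
at [ 0.552  -0.2519  0.0656] ang -6.01 rows cm [ 0.05 -0.    1.46] F [-0.1 -0.4 -1.5]
```

```bash
f(){ grep -E "ee_pos|wrist|width|force"; }
python3 -m inch '{"translation":[[0.05,0,0.2],[0.05,0,0.4],[0.05,0,0.6],[0.05,0,0.6],[0.05,0,0.6]],"yaw":[0,0,0,0,0]}'|f
python3 -m inch '{"translation":[[0,0,0.2],[0,0,0.4],[0,0,0.5],[0,0,0.5],[0,0,0.5]],"yaw":[0,0,0,0,0]}'|f
python3 go.py .552 -.2514 .051
```

```text
ee_pos: [0.5517, -0.2517, 0.0592]
wrist_force: [-2.6, -2.3, -2.1]
grip_width: 0.0298
gripper_force: 25.0
ee_pos: [0.5519, -0.2516, 0.0544]
wrist_force: [-2.7, -4.3, -2.0]
grip_width: 0.0294
gripper_force: 25.0
at [ 0.5519 -0.2516  0.0544] ang -6.02 rows cm [0.02 0.01 0.34] F [-2.7 -4.3 -2. ]
```

```bash
f(){ grep -E "ee_pos|wrist|width|force"; }
python3 -m inch '{"translation":[[-0.1,-0.05,0],[-0.1,-0.05,0.15],[-0.1,-0.05,0.3],[-0.1,-0.05,0.3],[-0.1,-0.05,0.3]],"yaw":[0,0,0,0,0]}'|f
python3 go.py .552 -.2514 .051
python3 -m inch '{"translation":[[0,0,0],[0,0,0],[0,0,0],[0,0,0]],"yaw":[0,0,0,0]}' 0.6|f
python3 -m inch '{"translation":[[0,0,-1],[0,0,-3],[0,0,-6],[0,0,-8],[0,0,-8],[0,0,-8]],"yaw":[0,0,0,0,0,0]}' 0.6|f
python3 go.py .5065 -.1855 .149
```

```text
ee_pos: [0.5513, -0.2519, 0.0512]
wrist_force: [-0.4, -0.1, -1.8]
grip_width: 0.0294
gripper_force: 25.0
at [ 0.5513 -0.2519  0.0512] ang -6.01 rows cm [0.06 0.06 0.02] F [-0.4 -0.1 -1.8]
ee_pos: [0.5516, -0.2523, 0.0517]
wrist_force: [-0.4, 0.0, -0.3]
grip_width: 0.0551
gripper_force: 0.0
ee_pos: [0.5514, -0.2524, 0.1317]
wrist_force: [-1.0, -0.1, -0.9]
grip_width: 0.0565
gripper_force: 0.0
at [ 0.5514 -0.2524  0.1317] ang -6.02 rows cm [ 6.18 -5.16 -1.74] F [-1.  -0.1 -0.9]
```

```bash
f(){ grep -E "ee_pos|wrist|width|force"; }
python3 -m inch '{"translation":[[2,-2,0],[4,-4,0],[6.2,-5.2,0],[6.2,-5.2,0],[6.2,-5.2,0],[6.2,-5.2,0],[6.2,-5.2,0]],"yaw":[0,0,0,0,0,0,0]}' 0.6|f
python3 go.py .5061 -.186 .0507
```

```text
ee_pos: [0.5064, -0.186, 0.1312]
wrist_force: [0.0, -0.5, 0.1]
grip_width: 0.0563
gripper_force: 0.0
at [ 0.5064 -0.186   0.1312] ang -6.06 rows cm [-0.   -0.03  8.05] F [ 0.  -0.5  0.1]
```

Run:
```python
from h import *
cv2.imwrite("pics/c7.png",np.vstack([crop("side",290,160,100,50,6),crop("top",290,160,100,50,6)]))
```

```text
(no output)
```

View pics/c7.png

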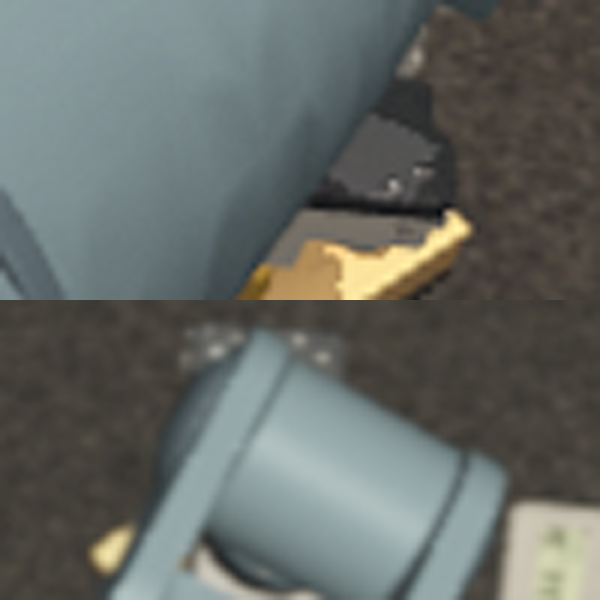

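Occluded by the arm; nothing new. Grasp the brass pin.

```bash
f(){ grep -E "ee_pos|wrist|width|force"; }
python3 -m inch '{"translation":[[0,0,2.5],[0,0,5],[0,0,7],[0,0,8],[0,0,8],[0,0,8],[0,0,8]],"yaw":[0,0,0,0,0,0,0]}' 0.6|f
python3 -m inch '{"translation":[[0,0,0],[0,0,0],[0,0,0],[0,0,0],[0,0,0],[0,0,0]],"yaw":[0,0,0,0,0,0]}' 0 15|f
python3 -m inch '{"translation":[[0,0,-0.5],[0,0,-2],[0,0,-5],[0,0,-8],[0,0,-10],[0,0,-10],[0,0,-10],[0,0,-10]],"yaw":[0,0,0,0,0,0,0,0]}' 0 25|f
python3 go.py .4737 .1172 .149
```

```text
ee_pos: [0.5071, -0.1858, 0.0528]
wrist_force: [0.5, 0.8, 0.1]
grip_width: 0.0562
gripper_force: 0.0
ee_pos: [0.5062, -0.1853, 0.0517]
wrist_force: [-0.1, 0.1, 1.8]
grip_width: 0.0292
gripper_force: 15.0
ee_pos: [0.5051, -0.1846, 0.1499]
wrist_force: [-0.4, 0.1, -2.9]
grip_width: 0.0294
gripper_force: 25.0
at [ 0.5051 -0.1846  0.1499] ang -6.02 rows cm [29.68 -6.28  0.14] F [-0.4  0.1 -2.9]
```

```bash
f(){ grep -E "ee_pos|wrist|width|force"; }
python3 -m inch '{"translation":[[3,-0.6,0],[6.5,-1.4,0],[10,-2.1,0],[13.5,-2.9,0],[17,-3.6,0],[20.5,-4.3,0],[24,-5.1,0],[27,-5.7,0],[29,-6.1,0],[29.7,-6.3,0],[29.7,-6.3,0],[29.7,-6.3,0]],"yaw":[0,0,0,0,0,0,0,0,0,0,0,0]}'|f
python3 -m inch '{"translation":[[0,0,0],[0,0,0],[0,0,0],[0,0,0],[0,0,0],[0,0,0]],"yaw":[0,0,0,0,0,0]}'|f
python3 go.py .4737 .1172 .102
```

```text
ee_pos: [0.4744, 0.116, 0.1508]
wrist_force: [-0.0, -0.3, -1.6]
grip_width: 0.029
gripper_force: 25.0
ee_pos: [0.4746, 0.1167, 0.1515]
wrist_force: [-0.4, -0.1, -1.8]
grip_width: 0.0294
gripper_force: 25.0
at [0.4746 0.1167 0.1515] ang -6.02 rows cm [ 0.04 -0.1   4.95] F [-0.4 -0.1 -1.8]
```

```bash
f(){ grep -E "ee_pos|wrist"; }
python3 -m inch '{"translation":[[0.05,-0.1,1.5],[0.05,-0.1,3],[0.05,-0.1,4.5],[0.05,-0.1,5],[0.05,-0.1,5],[0.05,-0.1,5],[0.05,-0.1,5]],"yaw":[0,0,0,0,0,0,0]}'|f
python3 -m inch '{"translation":[[0,0,0.3],[0,0,0.6],[0,0,0.9],[0,0,1.2],[0,0,1.3],[0,0,1.3],[0,0,1.3]],"yaw":[0,0,0,0,0,0,0]}'|f
python3 go.py .4737 .1172 .0597
```

```text
ee_pos: [0.4744, 0.1174, 0.1024]
wrist_force: [0.3, -0.5, -2.2]
ee_pos: [0.4737, 0.1173, 0.0885]
wrist_force: [-0.1, -0.2, -1.3]
at [0.4737 0.1173 0.0885] ang -6.02 rows cm [-0.01 -0.    2.88] F [-0.1 -0.2 -1.3]
```

```bash
f(){ grep -E "ee_pos|wrist"; }
python3 -m inch '{"translation":[[0,0,0.15],[0,0,0.3],[0,0,0.4],[0,0,0.4]],"yaw":[0,0,0,0]}'|f
python3 -m inch '{"translation":[[0,0,0.15],[0,0,0.3],[0,0,0.4],[0,0,0.4]],"yaw":[0,0,0,0]}'|f
```

```text
ee_pos: [0.4736, 0.1174, 0.0843]
wrist_force: [0.5, -0.0, -1.5]
ee_pos: [0.4739, 0.1176, 0.0805]
wrist_force: [1.0, 3.2, -1.1]
```

```bash
f(){ grep -E "ee_pos|wrist"; }
python3 -m inch '{"translation":[[0,0,0.15],[0,0,0.3],[0,0,0.4],[0,0,0.4]],"yaw":[0,0,0,0]}'|f
python3 -m inch '{"translation":[[0,0,0.15],[0,0,0.3],[0,0,0.4],[0,0,0.4]],"yaw":[0,0,0,0]}'|f
```

```text
ee_pos: [0.4733, 0.1175, 0.0761]
wrist_force: [0.4, 3.9, -1.6]
ee_pos: [0.4739, 0.1175, 0.0724]
wrist_force: [1.3, 3.9, -1.5]
```

```bash
f(){ grep -E "ee_pos|wrist"; }
python3 -m inch '{"translation":[[0,0,0.15],[0,0,0.3],[0,0,0.5],[0,0,0.5],[0,0,0.5]],"yaw":[0,0,0,0,0]}'|f
python3 -m inch '{"translation":[[0,0,0.15],[0,0,0.3],[0,0,0.5],[0,0,0.5],[0,0,0.5]],"yaw":[0,0,0,0,0]}'|f
python3 go.py .4737 .1172 .0597
```

```text
ee_pos: [0.4729, 0.1173, 0.0668]
wrist_force: [0.5, 3.9, -3.0]
ee_pos: [0.4734, 0.1173, 0.0621]
wrist_force: [0.3, 4.2, -3.4]
at [0.4734 0.1173 0.0621] ang -6.02 rows cm [-0.01  0.03  0.24] F [ 0.3  4.2 -3.4]
```

```bash
f(){ grep -E "ee_pos|wrist"; }
python3 -m inch '{"translation":[[0,0,0.1],[0,0,0.2],[0,0,0.2],[0,0,0.2]],"yaw":[0,0,0,0]}'|f
python3 -m inch '{"translation":[[0,0,0.05],[0,0,0.1],[0,0,0.1],[0,0,0.1]],"yaw":[0,0,0,0]}'|f
```

```text
ee_pos: [0.4737, 0.1174, 0.0604]
wrist_force: [1.9, 4.5, -3.5]
ee_pos: [0.4739, 0.1174, 0.0599]
wrist_force: [-1.8, 3.7, 2.1]
```

```bash
f(){ grep -E "ee_pos|wrist|width"; }
python3 -m inch '{"translation":[[0.02,0,0.05],[0.04,0,0.05],[0.04,0,0.05]],"yaw":[0,0,0]}' 0 3|f
python3 -m inch '{"translation":[[0.04,0,0.05],[0.04,0,0.05],[0.04,0,0.05],[0.04,0,0.05]],"yaw":[0,0,0,0]}' 0.6|f
python3 -m inch '{"translation":[[0,0,-1],[0,0,-3],[0,0,-6],[0,0,-10],[-4,0,-11],[-9,0,-11],[-14,0,-11],[-19,0,-11],[-24,0,-11],[-24,0,-11]],"yaw":[0,0,0,0,0,0,0,0,0,0]}' 0.6|f
python3 - <<'E'
from h import *
a=crop("top",200,190,80,40,10);b=crop("top",300,168,80,20,10)
cv2.imwrite("pics/c8.png",np.vstack([a,crop("top",290,168,80,20,10)]))
E
```

```text
ee_pos: [0.474, 0.1172, 0.0591]
wrist_force: [0.5, 0.1, 2.3]
grip_width: 0.0299
ee_pos: [0.4736, 0.1181, 0.0583]
wrist_force: [0.1, -0.4, 0.1]
grip_width: 0.0554
ee_pos: [0.4483, -0.1255, 0.1697]
wrist_force: [-0.7, -0.4, -0.4]
grip_width: 0.0561
```

View pics/c8.png

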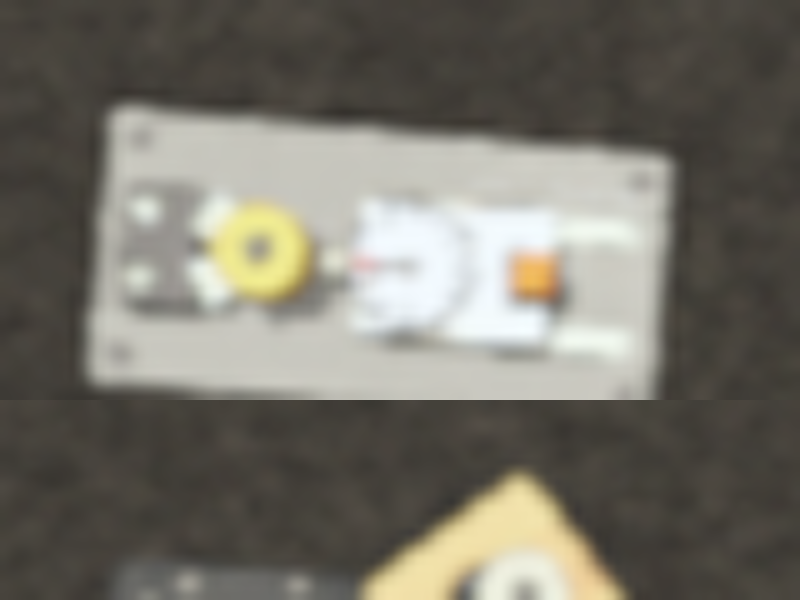

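The picture shows the brass pin home in the V at crop (262, 250), the same spot where the master first stood. The needle lies on the red mark at (365, 265), and the master stands in the free hole.

```bash
python3 -c "
from station import *
print(get_obs()['t'],job_done())"
```

```text
the job is handed in; nothing more can be done
30.5 None
```

The job is handed in at 30.5 s: the comparator was zeroed on the master, the master stands in the free hole, and the brass pin is home in the V-rest with the needle at the red mark. I judged this by felt forces and the top camera, since the arm hid the side view; the judge's verdict was not shown.

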